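# Put the whetstone away through the spring flaps of its dust box

### The arm

A 7-joint arm with a two-finger parallel gripper is mounted at the origin on a cart in front of the work surface, level with it; the furniture and walls round the work are solid. World frame = base frame: x ahead of the robot, y to its left, z up, the work surface at z = 0. Lengths are in m, angles in rad, forces in N, time in s.
With the tool pointing down it reaches from about 0.425 to 1.025 m from the base axis. Payload 3.6 kg.
Tool frame: the origin (TCP) lies on the centre line of the jaws, within the pads' length; the fingertips stand 11 mm ahead of it and the grasp point (between the pads) lies 8 mm behind it; z points along the fingers, y is the direction in which the jaws open and shut (so a half turn about z gives the same grasp; the last joint's range is limited). The gripper opens to 85 mm and grips with 20 to 120 N. Pads are 22 mm wide; open, the fingers measure 114 mm over their backs; the gripper's body (76 mm by 85 mm) begins 54 mm behind the grasp point. The pads swing forward as they close: fully open they stand 13 mm farther back than shut.
Start: joints at [-1.208, 0.591, 0.048, 1.609, -0.033, 0.943, -0.034], TCP at [0.32, 0.651, 0.242] pointing down, gripper open.
Joint ranges: [-2.69, 2.69], [-0.47, 2.24], [-1.27, 1.36], [0.19, 2.51], [-1.53, 4.68], [0.08, 2.07], [-3.09, 3.09]. Speed limits (rad/s): [2.57, 2.57, 3.14, 3.14, 3.14, 3.14, 3.14].

### API

Orientations are given as a unit quaternion [x, y, z, w].
In Python, from station import ctrl gives the robot as it stands. The module is installed in compiled form; this text tells all that it offers.
- The arm moves only by the tool apply_moves, never from a script. Its argument "deltas" is a list of rows, each a list of 2 entries, a list of its own where there are three numbers: the shift along the world's x, y, z in mm, then the turn, a rotation vector about the world's x, y, z in rad. In form: [[[tx, ty, tz], [wx, wy, wz]], ...]. A call has 1 to 12 rows; each row shifts and turns the commanded pose from where the row before left it; what a row does not reach is not made up. A row lasts 1/8 s, in which the tool goes at most 62.5 mm and 10.7 degrees, less where a joint would pass 70% of its speed; a pose out of reach is approached as far as the arm can. A call is refused whole if a number of a shift passes 62.5 or a number of a turn 0.188, either way. A call with a gripper value outside its range is refused whole. "jaw" is the opening, from -1 (shut) to 1 (fully open), so that 0 is half open, set as the call begins (left out, the last holds). The fingers move at their own pace and stop on an object; "force" is the grip in N (left out, the last holds). Time passes only in rows, so rows that do not move let the fingers close. It gives the time, the measured TCP pose, the force and the opening at its end, in the units of the state.
- ctrl.read_state(): the state, without advancing time (a new reading comes with each control period).
- ctrl.grab_frame(name): name is "side" or "top"; returns the picture (420x560x3 uint8, blue, green, red); there is no depth.
- ctrl.camera_model(name): a dict with "K" (3x3 intrinsics, pixels), "cam_to_world" (4x4, takes a point from camera to world coordinates). Camera axes: x right, y up, looking along -z (the intrinsics and any distortion apply to the point x, -y, -z); pixel columns grow to the right and rows downward; lengths in m; the calibration is good to about 2 mm. A picture is of the moment at which its call begins. camera_model takes no time and is no camera call.
- ctrl.job_done(): hands the job in, once; it reports no verdict.
The state is a dict: "time_s": time; "qpos": joint angles; "joint_vel": joint speeds; "effort": joint torques, N m; "position": TCP position; "tool_rot": TCP orientation; "force": force on the tool from outside, world axes, zero at the start; "moment": the same for the moment, N m; "width": finger opening in m.
Only numpy, scipy, OpenCV 4.12 (cv2) and the standard library are available. Lean on these libraries where they do the work, as an engineer would, in place of code of your own. Each camera call takes 0.05 s, during which the arm holds its last target. There are 200 camera calls.

### The job

Put the whetstone away in its dust box: first lay it flat on the box's front board, lengthwise and in line with the spring flaps, and let go of it there. Then take it again at its rear end and push it between the two flaps, fully home against the back of the box, so that both flaps spring shut behind it. Leave the paste jar, the glue tin and the awl where they stand.

Things in the scene. Friction and masses are not known exactly. Their poses are not given: they have to be found in the camera images.
- whetstone: Grey oilstone set in a brown wooden block; loose, about 0.32 kg. The wooden block is 58 wide (own x) x 165 long (own y) x 16 high; the grey stone on top of it is 42 x 140 and makes the whole 30 high. Origin: centre of the underside; z up. Either end may go in first. It can be gripped across its 58 mm width.
- stone_box: Dust box fixed to the table, 445 long x 100 wide: a wooden base board 6 thick, bare at the front (own x -226 to -77), with a grey metal sleeve on its rear part (own x -7 to 217, top 47 over the table). Origin: on the table surface under the middle of the flap gate; own x = the direction of pushing in, own y to the left of it, z up. The flaps stand at own x = 0.
- gate (a point): Middle of the flap gate on top of the base board (6 over the table), axes as the stone_box. The sleeve's roof (underside 44 over the table) has an open slot 50 wide along its middle, from its front edge (own x -7) to own x 93; closed fingers coming from above can follow the stone through it past the flaps.
- guides (a point): Front of the guides, on the board's centre line (own x -77 of the stone_box, 6 over the table). From here to the sleeve stand two low steel guides, 22 high above the board, that narrow from about 85 apart here to 64 apart at own x -52 and on; fingers have no room round the stone's sides there.
- back (a point): Inner back face of the sleeve, on the centre line, on the board (own x 212 of the stone_box). The stone is home when its leading end touches it: stone centre at own x 129, rear end at own x 47. Guides inside keep it in line (68 apart).
- flap_left (a joint): Angle of the left flap (steel leaf 34 wide, 33 high, on an upright pin at the left of the gate): 0 = shut across the gate, up to 1.6 = swung inward (+x of the stone_box), the only way it swings. A weak spring (a few N at the stone) shuts it, which needs the stone's rear end at least 36 mm past the gate and no finger in the way.
- flap_right (a joint): The same for the right flap, the mirror image of the left.
- paste_jar: Bystander: white plastic jar with screw lid, 69 dia x 73 high. Origin: centre of the underside.
- glue_tin: Bystander: round tin with press lid, 89 dia x 76 high. Origin: centre of the underside.
- awl: Bystander: awl with brown handle, 154 long (own y), 31 thick, lying on the table. Origin: under its middle.
Mind the look-alikes: they are no part of the job. Of the things shaped like the whetstone, the grey one is meant.

How it is judged:
By the outcome, as a careful person would: the job done as asked, in the order asked, and still so for the second after the job is handed in, with the robot touching nothing.
It also fails if it takes over 58 s, if anything falls off the work surface, if the arm or the gripper's body presses on something with over 40 N, if the wrist force passes 120 N, or if a joint passes its speed limit or range.

## Working session

There is one attempt and no reset: what is moved stays moved. The work goes in short steps, Python scripts to look and compute and a tool call to move; the robot and the scene stay as the last step left them, time stands still between calls to the robot, and variables do not carry over. Pictures are saved under pics/ and viewed, on a budget of 10 in all, crops included, one or two more only if the job needs it, and the job is handed in when it is done.

Besides the shell and the picture viewer there is one more tool, called after "Request:" as name(argument=value, ...) on one line, values as JSON. apply_moves: Moves the arm, as the interface text tells. Its arguments: {"type":"object","properties":{"deltas":{"type":"array","items":{"type":"array"}},"jaw":{"type":"number"},"force":{"type":"number"}},"required":["deltas"]}

```bash
mkdir -p pics
cat > h.py <<'E'
from station import ctrl
import numpy as np, cv2
def snap(c,n):
    f=ctrl.grab_frame(c); cv2.imwrite(f'pics/{n}.png',f); return f
def ray(c,u,v):
    m=ctrl.camera_model(c); K=np.array(m['K']); T=np.array(m['cam_to_world'])
    d=np.linalg.inv(K)@[u,v,1]; d=T[:3,:3]@[d[0],-d[1],-d[2]]
    return T[:3,3],d
def pt(c,u,v,z):
    o,d=ray(c,u,v); return (o+d*(z-o[2])/d[2])
def proj(c,p):
    m=ctrl.camera_model(c); K=np.array(m['K']); T=np.array(m['cam_to_world'])
    q=T[:3,:3].T@(np.array(p)-T[:3,3]); q=K@[q[0],-q[1],-q[2]]; return q[:2]/q[2]
E
python3 - <<'E'
from h import *
a=snap('top','t0');b=snap('side','s0')
print(ctrl.camera_model('top'),ctrl.camera_model('side'));print(ctrl.read_state())
E
```

```text
{'K': array([[525.913683  ,   0.        , 275.44140229],
       [  0.        , 525.913683  , 208.65709733],
       [  0.        ,   0.        ,   1.        ]]), 'cam_to_world': array([[ 2.85350798e-02,  9.96317622e-01, -8.08513817e-02,
         4.11687540e-01],
       [-9.99592321e-01,  2.85200894e-02, -1.34047153e-03,
        -2.08824180e-02],
       [ 9.70353232e-04,  8.08566708e-02,  9.96725267e-01,
         1.59742637e+00],
       [ 0.00000000e+00,  0.00000000e+00,  0.00000000e+00,
         1.00000000e+00]])} {'K': array([[402.94051472,   0.        , 279.70458402],
       [  0.        , 402.94051472, 207.73325875],
       [  0.        ,   0.        ,   1.        ]]), 'cam_to_world': array([[ 0.93018531,  0.14147315, -0.33873387,  0.21062292],
       [-0.3667557 ,  0.39754698, -0.84109848, -0.82102151],
       [ 0.01566978,  0.90661003,  0.42167844,  0.45094808],
       [ 0.        ,  0.        ,  0.        ,  1.        ]])}
{'time_s': 0.1, 'qpos': array([-1.20752276,  0.59202436,  0.04834369,  1.60970682, -0.03326624,
        0.94274876, -0.03372586]), 'joint_vel': array([ 1.21102334e-03, -2.01045359e-03,  9.20327413e-04, -1.68012353e-03,
        1.96256702e-03, -7.23329864e-05,  6.00303248e-04]), 'effort': array([ 4.70906321e-03, -5.49999261e+01,  1.55324690e+00, -1.98823804e+01,
        9.71854693e-03,  3.79466263e-03,  1.38421387e-05]), 'position': array([0.31945724, 0.6499961 , 0.24125367]), 'tool_rot': array([ 2.26386280e-01,  9.74037046e-01, -1.02987751e-03, -1.54720040e-04]), 'force': array([ 0.04726169,  0.75907575, -1.45329496]), 'moment': array([ 0.03354734, -0.02106574, -0.01775654]), 'width': 0.08544949316545332}
```

View pics/t0.png

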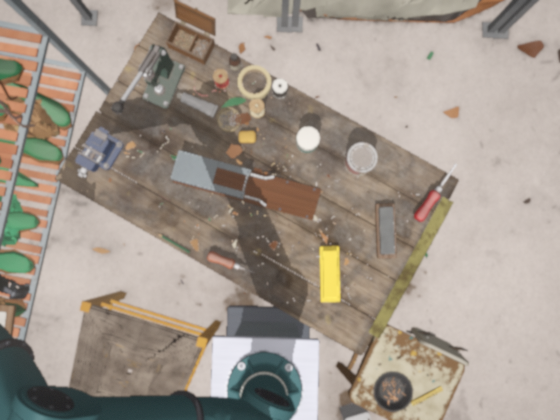

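View pics/s0.png

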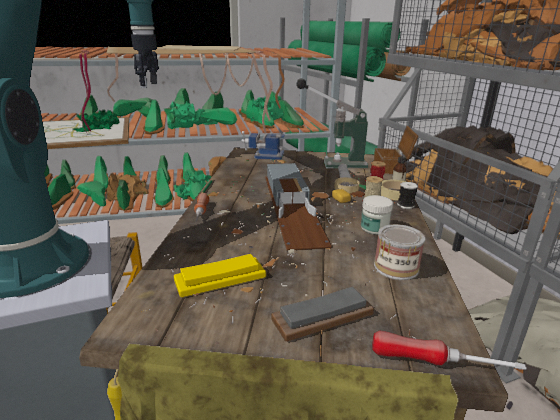

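The things shaped like the whetstone in the top view are a grey one on brown at (386,229) and an all-yellow one at (330,274). The grey one fits the description (grey stone on a brown block). The box lies at (170–320,150–215), with its sleeve to the left. I'll confirm this in an enlarged crop.

Run:
```python
from h import *
a=cv2.imread('pics/t0.png')
c=cv2.resize(a[130:310,160:420],None,fx=3,fy=3,interpolation=cv2.INTER_CUBIC); cv2.imwrite('pics/c0.png',c)
for u,v in [(386,229),(285,196),(210,175),(308,138),(362,157),(225,260)]: print((u,v),a[v,u],cv2.cvtColor(a[v:v+1,u:u+1],cv2.COLOR_BGR2HSV)[0,0],pt('top',u,v,.03))
```

```text
(386, 229) [136 138 138] [ 30   4 138] [ 0.48743878 -0.34999913  0.03      ]
(285, 196) [ 71  95 136] [ 11 122 136] [ 0.57768272 -0.0463154   0.03      ]
(210, 175) [118 116 112] [100  13 118] [0.63464938 0.18071982 0.03      ]
(308, 138) [230 236 241] [ 16  12 241] [ 0.75588201 -0.11105332  0.03      ]
(362, 157) [167 174 183] [ 13  22 183] [ 0.70247693 -0.27515612  0.03      ]
(225, 260) [125 139 177] [  8  75 177] [0.38180886 0.12643393 0.03      ]
```

View pics/c0.png

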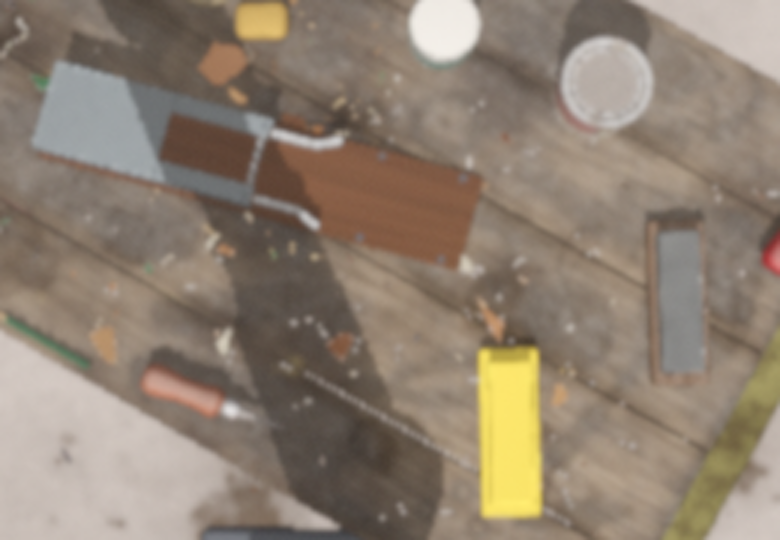

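The crop confirms the grey stone on a brown block, at crop (680,300). The box's board front corners are at crop (482,176) and (460,268), and the flaps are near (262,160).

Run:
```python
from h import *
a=cv2.imread('pics/t0.png'); hsv=cv2.cvtColor(a,cv2.COLOR_BGR2HSV)
def rect(m,z,name):
    n,l,s,c=cv2.connectedComponentsWithStats(m.astype(np.uint8)); i=1+np.argmax(s[1:,4])
    p=cv2.boxPoints(cv2.minAreaRect(np.argwhere(l==i)[:,::-1].astype(np.float32)))
    w=np.array([pt('top',u,v,z)[:2] for u,v in p]); e1,e2=w[1]-w[0],w[2]-w[1]
    d=e1 if np.linalg.norm(e1)>np.linalg.norm(e2) else e2
    print(name,s[i],'c',w.mean(0).round(4),'size',np.linalg.norm(e1).round(4),np.linalg.norm(e2).round(4),'ang',np.degrees(np.arctan2(d[1],d[0])).round(2))
roi=np.zeros(a.shape[:2],bool); roi[195:265,370:400]=1
rect(roi&(hsv[...,1]<30)&(hsv[...,2]>90)&(hsv[...,2]<165),.03,'stone')
roi2=np.zeros(a.shape[:2],bool); roi2[185:270,365:405]=1
f=lambda x,y,z:pt('top',160+x/3,130+y/3,z)[:2]
A,B=f(482,176,.006),f(460,268,.006); C,D=f(60,62,.047),f(33,150,.047); E,F=f(272,118,.047),f(250,205,.047)
for n,p,q in(('front',A,B),('rear',C,D),('sleevefront',E,F)): print(n,p,q,'w',np.linalg.norm(p-q),'mid',(p+q)/2)
v=(C+D)/2-(A+B)/2; u=v/np.linalg.norm(v); print('len',np.linalg.norm(v),'ang',np.degrees(np.arctan2(v[1],v[0])))
print('gate est from front',(A+B)/2+.226*u,'from rear',(C+D)/2-.217*u,'slf',(E+F)/2+.007*u)
```

```text
stone [379 207  16  47 651] c [ 0.4847 -0.3515] size 0.0422 0.1383 ang -177.56
front [ 0.60577871 -0.15468133] [ 0.51161108 -0.13447909] w 0.09631029767498703 mid [ 0.55869489 -0.14458021]
rear [0.70284072 0.2708289 ] [0.61394199 0.29373543] w 0.09180246685832487 mid [0.65839135 0.28228216]
sleevefront [0.65269485 0.05824376] [0.5654019  0.07715273] w 0.08931746292827077 mid [0.60904837 0.06769825]
len 0.4383501675246291 ang 76.8538549801192
gate est from front [0.61009535 0.07549703] from rear [0.60903782 0.07096906] slf [0.61064042 0.0745148 ]
```

Request:
apply_moves(deltas=[[[23,-50,0],[0,0,-0.176]],[[23,-50,0],[0,0,-0.176]],[[23,-50,0],[0,0,-0.176]],[[23,-50,0],[0,0,-0.176]],[[23,-50,0],[0,0,-0.176]],[[23,-50,0],[0,0,-0.176]],[[23,-50,0],[0,0,-0.176]],[[23,-50,0],[0,0,-0.176]],[[23,-50,0],[0,0,-0.176]],[[23,-50,0],[0,0,-0.176]]], jaw=1)

```text
time_s: 1.35
position: [0.55, 0.1492, 0.2421]
tool_rot: [0.896, 0.444, -0.0, -0.0]
force: [0.3, 0.7, -0.6]
width: 0.0853
```

Request:
apply_moves(deltas=[[[-6.5,-50,-9],[0,0,-0.088]],[[-6.5,-50,-9],[0,0,-0.088]],[[-6.5,-50,-9],[0,0,-0.088]],[[-6.5,-50,-9],[0,0,-0.088]],[[-6.5,-50,-9],[0,0,-0.088]],[[-6.5,-50,-9],[0,0,-0.088]],[[-6.5,-50,-9],[0,0,-0.088]],[[-6.5,-50,-9],[0,0,-0.088]],[[-6.5,-50,-9],[0,0,-0.088]],[[-6.5,-50,-9],[0,0,-0.088]],[[0,0,0],[0,0,0]],[[0,0,0],[0,0,0]]])

```text
time_s: 2.85
position: [0.4846, -0.3486, 0.1518]
tool_rot: [1.0, 0.023, -0.0, -0.001]
force: [-0.5, 0.4, 0.3]
width: 0.0853
```

Request:
apply_moves(deltas=[[[0,-3,-40],[0,0,-0.004]],[[0,0,-40],[0,0,0]],[[0,0,-30],[0,0,0]],[[0,0,-15],[0,0,0]],[[0,0,-8],[0,0,0]],[[0,0,-7],[0,0,0]],[[0,0,0],[0,0,0]]])

```text
time_s: 3.72
position: [0.4851, -0.3523, 0.0126]
tool_rot: [1.0, 0.021, 0.0, 0.0]
force: [0.7, -0.1, 0.0]
width: 0.085
```

Request:
apply_moves(deltas=[[[0,0,0],[0,0,0]],[[0,0,0],[0,0,0]],[[0,0,0],[0,0,0]],[[0,0,0],[0,0,0]],[[0,0,0],[0,0,0]],[[0,0,0],[0,0,0]]], jaw=-1, force=50)

```text
time_s: 4.47
position: [0.4851, -0.3524, 0.0132]
tool_rot: [1.0, 0.02, 0.0, -0.0]
force: [-1.0, 1.1, 5.2]
width: 0.0569
```

Request:
apply_moves(deltas=[[[0,0,10],[0,0,0]],[[0,0,30],[0,0,0]],[[0,0,40],[0,0,0]],[[0,0,30],[0,0,0]],[[0,0,0],[0,0,0]]])

```text
time_s: 5.1
position: [0.4857, -0.3533, 0.1244]
tool_rot: [1.0, 0.02, 0.002, 0.002]
force: [0.4, -0.1, -3.6]
width: 0.0565
```

Request:
apply_moves(deltas=[[[9,28,0],[0,0,0.13]],[[9,28,0],[0,0,0.13]],[[9,28,0],[0,0,0.13]],[[9,28,0],[0,0,0.13]],[[9,28,0],[0,0,0.13]],[[9,28,0],[0,0,0.13]],[[9,28,0],[0,0,0.13]],[[9,28,0],[0,0,0.13]],[[9,28,0],[0,0,0.13]],[[9,28,0],[0,0,0.13]],[[0,0,0],[0,0,0]],[[0,0,0],[0,0,0]]])

```text
time_s: 6.6
position: [0.5736, -0.0728, 0.1212]
tool_rot: [0.784, 0.621, -0.001, -0.001]
force: [-0.5, -1.2, -3.3]
width: 0.0564
```

Run:
```python
from h import *
a=snap('top','t1');b=snap('side','s1')
s=ctrl.read_state();print(s['position'],s['tool_rot'],s['width'],s['force'])
o=np.hstack([cv2.resize(a[130:240,160:340],(540,330)),]);o2=cv2.resize(b[130:290,230:380],(420,448))
c=np.zeros((600,800,3),np.uint8); c[:330,:540]=o; c[330:600,:]=cv2.resize(b[150:285,150:550],(800,270)); cv2.imwrite('pics/c1.png',c)
```

```text
[ 0.57373633 -0.07377505  0.12170699] [ 7.84391160e-01  6.20265798e-01 -9.07716773e-04 -1.55089401e-04] 0.05620796155535531 [-0.29199652 -0.17293248 -3.4777391 ]
```

View pics/c1.png

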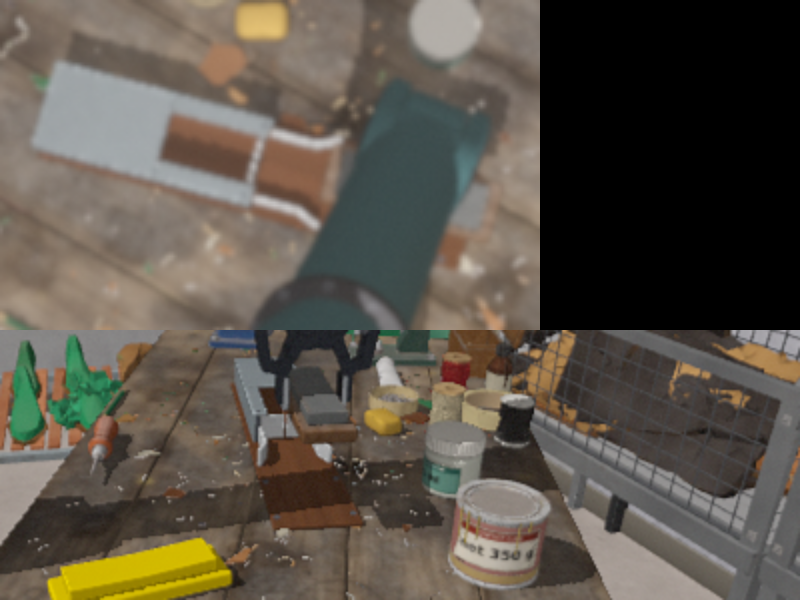

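The stone is held level, roughly in line with the board. The sleeve is now free of shadow, so I'll measure its axis a second time.

Run:
```python
from h import *
a=cv2.imread('pics/t1.png'); hsv=cv2.cvtColor(a,cv2.COLOR_BGR2HSV)
m=np.zeros(a.shape[:2],np.uint8); m[145:205,165:252]=1
m&=((hsv[...,0]>85)&(hsv[...,0]<125)&(hsv[...,1]>12)&(hsv[...,2]>105)).astype(np.uint8)
n,l,s,c=cv2.connectedComponentsWithStats(m); i=1+np.argmax(s[1:,4]); print(s[i])
p=cv2.boxPoints(cv2.minAreaRect(np.argwhere(l==i)[:,::-1].astype(np.float32)))
w=np.array([pt('top',u,v,.047)[:2] for u,v in p]); print(p,w)
e=[w[1]-w[0],w[2]-w[1]];L=[np.linalg.norm(x) for x in e];d=e[int(np.argmax(L))];d=d*np.sign(d[1])/max(L)
cen=w.mean(0); print(L,'ang',np.degrees(np.arctan2(d[1],d[0])),'gate',cen-.105*d)
```

```text
[189 176  21  11  85]
[[188.59999 183.79999]
 [189.92    174.56   ]
 [210.08    177.44   ]
 [208.76    186.68   ]] [[0.60408122 0.24101192]
 [0.63183783 0.23824852]
 [0.62493035 0.17801346]
 [0.59719497 0.18086201]]
[np.float64(0.027893830542589558), np.float64(0.06062981973952362)] ang 83.4581631610942 gate [0.60254858 0.10521764]
```

Run:
```python
from h import *
a=cv2.imread('pics/t1.png').astype(int)
m=np.zeros(a.shape[:2],np.uint8); m[145:205,165:252]=1
m&=(a[...,0]-a[...,2]>-2).astype(np.uint8); m&=(a[...,1]-a[...,2]<25).astype(np.uint8)
m=cv2.morphologyEx(m,cv2.MORPH_OPEN,np.ones((3,3),np.uint8))
n,l,s,c=cv2.connectedComponentsWithStats(m); i=1+np.argmax(s[1:,4]); print(s[i],a[170,185],a[165,177])
p=cv2.boxPoints(cv2.minAreaRect(np.argwhere(l==i)[:,::-1].astype(np.float32)))
w=np.array([pt('top',u,v,.047)[:2] for u,v in p]); print(p,w)
e=[w[1]-w[0],w[2]-w[1]];L=[np.linalg.norm(x) for x in e];d=e[int(np.argmax(L))];d=d*np.sign(d[1])/max(L)
cen=w.mean(0); print(L,'ang',np.degrees(np.arctan2(d[1],d[0])),'gate',cen-.105*d)
```

```text
[ 171  151   80   47 1665] [166 164 158] [165 162 157]
[[169.42075 178.14728]
 [177.51263 148.92657]
 [250.51437 169.14246]
 [242.42249 198.36316]] [[0.61935001 0.2986721 ]
 [0.70788092 0.27847571]
 [0.6532549  0.05871528]
 [0.56523591 0.07984667]]
[np.float64(0.0908053774172208), np.float64(0.226447887073899)] ang 76.04085449832299 gate [0.61110129 0.0770283 ]
```

Request:
apply_moves(deltas=[[[1.5,2.5,-30],[0,0,-0.004]],[[0,0,-35],[0,0,0]],[[0,0,-20],[0,0,0]],[[0,0,-8],[0,0,0]],[[0,0,-5],[0,0,0]],[[0,0,-3],[0,0,0]],[[0,0,0],[0,0,0]]])

```text
time_s: 7.58
position: [0.5767, -0.0699, 0.0218]
tool_rot: [0.785, 0.62, 0.0, 0.0]
force: [0.2, -0.4, -3.7]
width: 0.0566
```

Request:
apply_moves(deltas=[[[-1,0,-1],[0,0,0]],[[0,0,-1],[0,0,0]],[[0,0,-0.5],[0,0,0]],[[0,0,0],[0,0,0]]])

```text
time_s: 8.07
position: [0.5753, -0.0698, 0.0193]
tool_rot: [0.785, 0.62, 0.0, -0.0]
force: [-1.4, -0.7, 3.1]
width: 0.0562
```

Request:
apply_moves(deltas=[[[0,0,0],[0,0,0]],[[0,0,0],[0,0,0]],[[0,0,0],[0,0,0]],[[0,0,0],[0,0,0]],[[0,0,15],[0,0,0]],[[0,0,30],[0,0,0]],[[0,0,40],[0,0,0]],[[0,-50,40],[0,0,0]],[[0,-60,0],[0,0,0]],[[0,-60,0],[0,0,0]],[[0,-60,0],[0,0,0]],[[0,-30,0],[0,0,0]]], jaw=1)

```text
time_s: 9.57
position: [0.5741, -0.3339, 0.1445]
tool_rot: [0.786, 0.618, -0.001, 0.002]
force: [0.5, 0.8, -0.2]
width: 0.0854
```

Run:
```python
from h import *
a=snap('top','t2');snap('side','s2'); s=ctrl.read_state(); print(s['position'],s['tool_rot'],s['width'])
cv2.imwrite('pics/c2.png',cv2.resize(a[130:240,160:340],None,fx=4,fy=4,interpolation=cv2.INTER_CUBIC))
```

```text
[ 0.57378178 -0.33496184  0.1444534 ] [ 0.78710621  0.61681214 -0.00099843  0.00236653] 0.08530053193479367
```

View pics/c2.png

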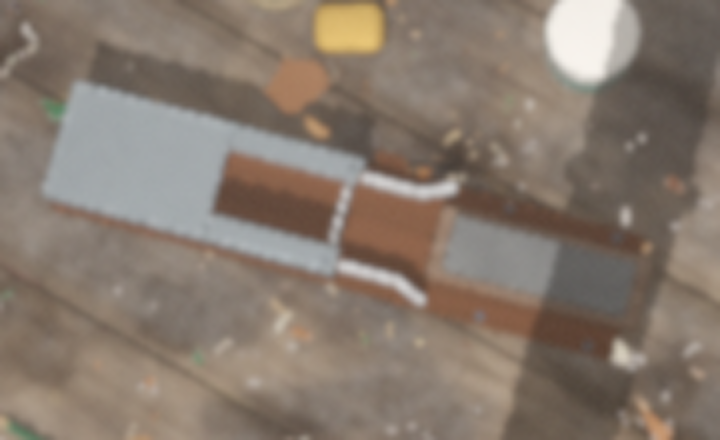

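The stone lies free on the board, its leading end at crop (437,240) just short of the guide mouths at (455,187) and (420,298), and close to in line. I'll check the offset in numbers.

Run:
```python
from h import *
a=cv2.imread('pics/t2.png').astype(int)
sat=a.max(2)-a.min(2)
g=lambda x,y:(160+x/4,130+y/4)
f=lambda x,y,z:pt('top',*g(x,y),z)[:2]
poly=np.array([g(430,200),g(655,235),g(640,330),g(425,285)],np.int32)
m=np.zeros(a.shape[:2],np.uint8); cv2.fillPoly(m,[poly],1); m&=(sat<22).astype(np.uint8)
m=cv2.morphologyEx(m,cv2.MORPH_OPEN,np.ones((3,3),np.uint8))
n,l,s,c=cv2.connectedComponentsWithStats(m);i=1+np.argmax(s[1:,4])
p=cv2.boxPoints(cv2.minAreaRect(np.argwhere(l==i)[:,::-1].astype(np.float32)))
w=np.array([pt('top',u,v,.036)[:2] for u,v in p]);e=[w[1]-w[0],w[2]-w[1]];L=[np.linalg.norm(x) for x in e];d=e[int(np.argmax(L))];d*=np.sign(d[1])/max(L)
sc=w.mean(0);print('stone',s[i],sc,L,np.degrees(np.arctan2(d[1],d[0])))
th=np.radians(76.4);G=np.array([.6105,.075]);u=np.array([np.cos(th),np.sin(th)]);v=np.array([-u[1],u[0]])
own=lambda P:(np.round(1000*(P-G)@u,1),np.round(1000*(P-G)@v,1))
print('stone own',own(sc))
for n,q in dict(fr=(645,238,.006),fl=(612,355,.006),guideR=(457,187,.028),guideL=(420,300,.028),gR2=(362,180,.028),gL2=(340,268,.028),slR=(362,160,.047),slL=(332,272,.047),reR=(75,85,.047),reL=(43,195,.047),slotR=(228,152,.046),slotL=(213,212,.046)).items(): print(n,own(f(*q)))
```

```text
stone [271 184  48  25 717] [ 0.57769182 -0.0751016 ] [np.float64(0.04652136634850547), np.float64(0.14197493665285082)] 75.89074045438396
stone own (np.float64(-153.6), np.float64(-3.4))
fr (np.float64(-226.7), np.float64(-47.4))
fl (np.float64(-225.4), np.float64(45.4))
guideR (np.float64(-79.2), np.float64(-44.5))
guideL (np.float64(-74.9), np.float64(45.1))
gR2 (np.float64(-8.8), np.float64(-30.9))
gL2 (np.float64(-10.6), np.float64(37.6))
slR (np.float64(-6.4), np.float64(-42.9))
slL (np.float64(-7.3), np.float64(43.6))
reR (np.float64(215.2), np.float64(-41.0))
reL (np.float64(215.2), np.float64(44.7))
slotR (np.float64(91.5), np.float64(-22.6))
slotL (np.float64(90.1), np.float64(23.6))
```

Request:
apply_moves(deltas=[[[-4,50,0],[0,0,0.003]],[[-4,50,0],[0,0,0.003]],[[-4,50,0],[0,0,0]],[[-3,46,-20],[0,0,0]],[[0,0,-40],[0,0,0]],[[0,0,-40],[0,0,0]],[[0,0,-15],[0,0,0]],[[0,0,-9],[0,0,0]],[[0,0,0],[0,0,0]]])

```text
time_s: 10.8
position: [0.5606, -0.1327, 0.0193]
tool_rot: [0.783, 0.622, 0.0, 0.0]
force: [-0.0, -0.3, 0.2]
width: 0.0857
```

Request:
apply_moves(deltas=[[[-1,-4,0],[0,0,0]],[[0,0,0],[0,0,0]]])

```text
time_s: 11.05
position: [0.5597, -0.1376, 0.0198]
tool_rot: [0.783, 0.622, 0.0, 0.001]
force: [-0.7, 0.5, -1.2]
width: 0.0852
```

Request:
apply_moves(deltas=[[[0,0,0],[0,0,0]],[[0,0,0],[0,0,0]],[[0,0,0],[0,0,0]],[[0,0,0],[0,0,0]],[[0,0,0],[0,0,0]],[[0,0,0],[0,0,0]]], jaw=-1, force=50)

```text
time_s: 11.8
position: [0.5596, -0.1367, 0.0195]
tool_rot: [0.783, 0.622, 0.0, 0.0]
force: [-1.3, -0.2, 5.0]
width: 0.0563
```

Request:
apply_moves(deltas=[[[-2.4,0.6,0],[0,0,0]],[[2.3,9.7,0],[0,0,0]],[[2.3,9.7,0],[0,0,0]],[[2.3,9.7,0],[0,0,0]],[[0,0,0],[0,0,0]]])

```text
time_s: 12.42
position: [0.564, -0.1077, 0.0196]
tool_rot: [0.783, 0.622, -0.0, 0.001]
force: [-1.0, -2.9, 7.0]
width: 0.0564
```

Request:
apply_moves(deltas=[[[1.9,7.8,0],[0,0,0]],[[1.9,7.8,0],[0,0,0]],[[1.9,7.8,0],[0,0,0]],[[1.9,7.8,0],[0,0,0]],[[0,0,0],[0,0,0]]])

```text
time_s: 13.05
position: [0.5713, -0.077, 0.0196]
tool_rot: [0.783, 0.622, -0.0, 0.001]
force: [-0.0, -3.5, 7.1]
width: 0.0564
```

Request:
apply_moves(deltas=[[[1.9,7.8,0],[0,0,0]],[[1.9,7.8,0],[0,0,0]],[[1.9,7.8,0],[0,0,0]],[[1.9,7.8,0],[0,0,0]],[[0,0,0],[0,0,0]]])

```text
time_s: 13.68
position: [0.5782, -0.0482, 0.0195]
tool_rot: [0.784, 0.621, -0.001, 0.002]
force: [-1.9, -6.7, 7.8]
width: 0.0567
```

Request:
apply_moves(deltas=[[[1.9,7.8,0],[0,0,0]],[[1.9,7.8,0],[0,0,0]],[[1.9,7.8,0],[0,0,0]],[[0,0,0],[0,0,0]]])

```text
time_s: 14.18
position: [0.5844, -0.0232, 0.0195]
tool_rot: [0.783, 0.622, -0.001, 0.001]
force: [-0.6, -4.3, 7.4]
width: 0.0566
```

Request:
apply_moves(deltas=[[[0,0,0],[0,0,0]],[[0,0,0],[0,0,0]],[[0,0,0],[0,0,0]],[[0,0,0],[0,0,0]],[[0,0,30],[0,0,0]],[[0,0,30],[0,0,0]],[[0,0,10],[0,0,0]],[[-6,-25,0],[0,0,0]],[[-6,-25,0],[0,0,0]],[[0,0,0],[0,0,0]]], jaw=1)

```text
time_s: 15.42
position: [0.5715, -0.0737, 0.0884]
tool_rot: [0.784, 0.62, -0.001, 0.0]
force: [0.1, 0.7, 0.0]
width: 0.0852
```

Request:
apply_moves(deltas=[[[0,0,0],[0,0,0]],[[0,0,0],[0,0,0]],[[0,0,0],[0,0,0]],[[0,0,0],[0,0,0]],[[0,0,0],[0,0,0]],[[0,0,0],[0,0,0]],[[0,0,0],[0,0,0]],[[0,0,0],[0,0,0]]], jaw=-1)

```text
time_s: 16.42
position: [0.5727, -0.0712, 0.0889]
tool_rot: [0.783, 0.622, -0.0, 0.0]
force: [-0.1, -0.2, 0.2]
width: -0.0001
```

Run:
```python
from h import *
b=snap('side','s3');a=snap('top','t3'); s=ctrl.read_state(); print(s['position'],s['tool_rot'],s['width'])
c=np.zeros((600,800,3),np.uint8); c[:300,:600]=cv2.resize(a[130:230,160:360],(600,300)); c[300:,:]=cv2.resize(b[140:260,180:500],(800,300)); cv2.imwrite('pics/c3.png',c)
```

```text
[ 0.57265897 -0.07113145  0.08884902] [ 7.82968444e-01  6.22061424e-01 -4.70707916e-06 -7.02213695e-06] 3.805075002818651e-05
```

View pics/c3.png

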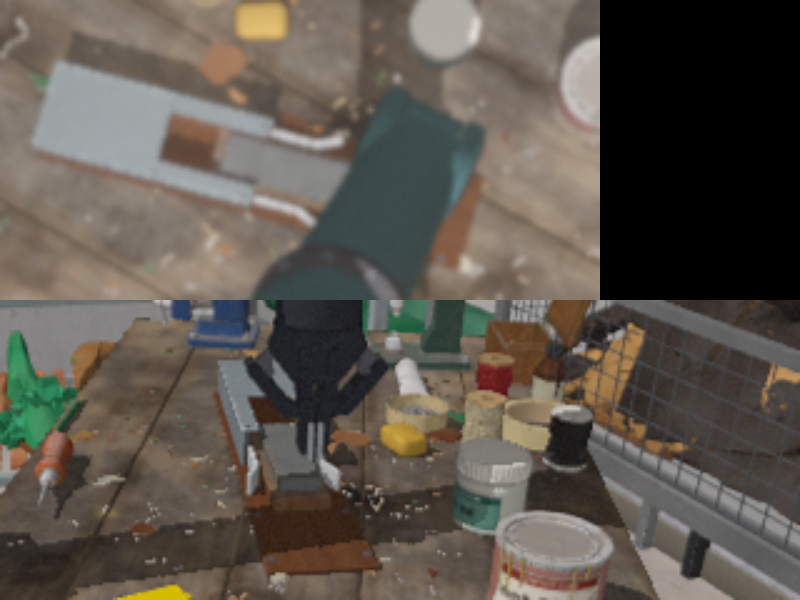

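The stone sits between the guides, its nose past the gate at top crop (220,150). Its rear end shows at side crop (295,485), and the shut fingers are above and behind it. Next I'll lower the fingers behind it and push.

Request:
apply_moves(deltas=[[[-1,-4,-20],[0,0,0]],[[0,0,-25],[0,0,0]],[[0,0,-12],[0,0,0]],[[0,0,-8],[0,0,0]],[[0,0,0],[0,0,0]]])

```text
time_s: 17.15
position: [0.5716, -0.0751, 0.0236]
tool_rot: [0.783, 0.622, -0.0, -0.0]
force: [0.2, 0.2, 0.2]
width: -0.0001
```

Request:
apply_moves(deltas=[[[1.9,7.8,0],[0,0,0]],[[1.9,7.8,0],[0,0,0]],[[1.9,7.8,0],[0,0,0]],[[1.9,7.8,0],[0,0,0]],[[1.9,7.8,0],[0,0,0]],[[0,0,0],[0,0,0]]])

```text
time_s: 17.9
position: [0.5816, -0.0355, 0.024]
tool_rot: [0.783, 0.622, 0.0, 0.0]
force: [-0.0, -1.8, 0.1]
width: -0.0002
```

Request:
apply_moves(deltas=[[[1.9,7.8,0],[0,0,0]],[[1.9,7.8,0],[0,0,0]],[[1.9,7.8,0],[0,0,0]],[[1.9,7.8,0],[0,0,0]],[[1.9,7.8,0],[0,0,0]],[[0,0,0],[0,0,0]]])

```text
time_s: 18.65
position: [0.5911, 0.0051, 0.0237]
tool_rot: [0.782, 0.623, 0.001, -0.001]
force: [-0.2, -0.5, -0.1]
width: -0.0001
```

Request:
apply_moves(deltas=[[[1.9,7.8,0],[0,0,0]],[[1.9,7.8,0],[0,0,0]],[[1.9,7.8,0],[0,0,0]],[[1.9,7.8,0],[0,0,0]],[[1.9,7.8,0],[0,0,0]],[[0,0,0],[0,0,0]]])

```text
time_s: 19.4
position: [0.6005, 0.0441, 0.0237]
tool_rot: [0.782, 0.623, 0.001, -0.001]
force: [-0.0, 0.1, 0.2]
width: -0.0
```

Request:
apply_moves(deltas=[[[1.9,7.8,0],[0,0,0]],[[1.9,7.8,0],[0,0,0]],[[1.9,7.8,0],[0,0,0]],[[1.9,7.8,0],[0,0,0]],[[1.9,7.8,0],[0,0,0]]])

```text
time_s: 20.02
position: [0.6097, 0.0814, 0.0238]
tool_rot: [0.783, 0.622, -0.0, -0.0]
force: [-1.6, -2.2, 0.6]
width: 0.0003
```

Run:
```python
from h import *
b=snap('side','s4');a=snap('top','t4'); s=ctrl.read_state(); print(s['position'],s['force'])
c=np.zeros((600,800,3),np.uint8); c[:300,:600]=cv2.resize(a[130:230,160:360],(600,300)); c[300:,:]=cv2.resize(b[140:260,180:500],(800,300)); cv2.imwrite('pics/c4.png',c)
```

```text
[0.61011289 0.08300648 0.02383168] [0.72324174 0.20349938 0.50147563]
```

View pics/c4.png

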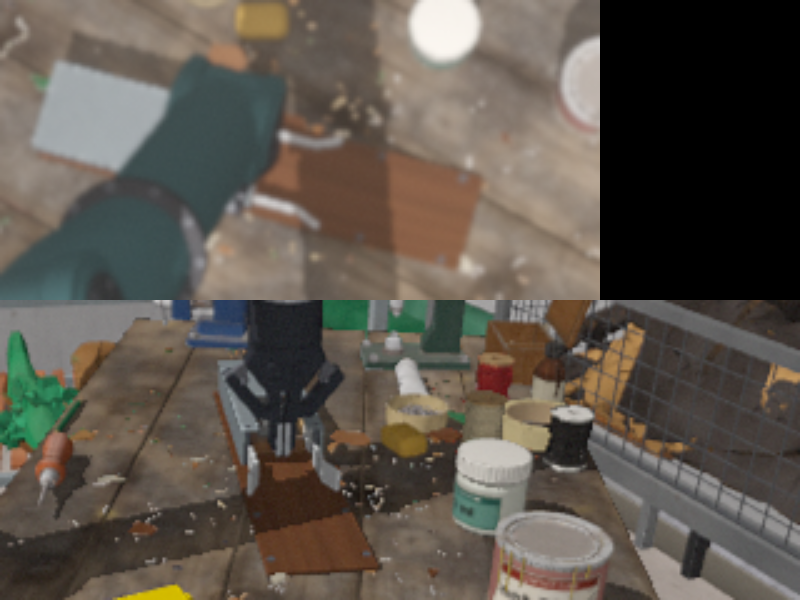

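The stone is inside the sleeve with the fingers at the gate. I'll push on in smaller steps until the back stops it.

Request:
apply_moves(deltas=[[[1.4,5.8,0],[0,0,0]],[[1.4,5.8,0],[0,0,0]],[[1.4,5.8,0],[0,0,0]],[[0,0,0],[0,0,0]]])

```text
time_s: 20.62
position: [0.6143, 0.0997, 0.0239]
tool_rot: [0.783, 0.623, 0.001, -0.0]
force: [-0.4, -0.0, 0.6]
width: -0.0002
```

Request:
apply_moves(deltas=[[[0.7,2.9,0],[0,0,0]],[[0.7,2.9,0],[0,0,0]],[[0,0,0],[0,0,0]]])

```text
time_s: 21.0
position: [0.6154, 0.1043, 0.0239]
tool_rot: [0.783, 0.622, 0.0, -0.0]
force: [-1.1, -1.8, 1.3]
width: 0.0002
```

Request:
apply_moves(deltas=[[[0.5,1.9,0],[0,0,0]],[[0.5,1.9,0],[0,0,0]],[[0,0,0],[0,0,0]]])

```text
time_s: 21.38
position: [0.6163, 0.1082, 0.0238]
tool_rot: [0.783, 0.622, 0.0, -0.0]
force: [0.3, -1.8, 0.8]
width: 0.0001
```

Request:
apply_moves(deltas=[[[0.5,1.9,0],[0,0,0]],[[0.5,1.9,0],[0,0,0]],[[0,0,0],[0,0,0]]])

```text
time_s: 21.75
position: [0.6171, 0.1109, 0.0238]
tool_rot: [0.783, 0.622, -0.0, 0.0]
force: [-0.4, -4.6, 1.7]
width: 0.0001
```

Request:
apply_moves(deltas=[[[0.5,1.9,0],[0,0,0]],[[0,0,0],[0,0,0]]])

```text
time_s: 22.0
position: [0.6171, 0.111, 0.0239]
tool_rot: [0.783, 0.622, -0.001, 0.001]
force: [-2.8, -7.7, 3.2]
width: 0.0002
```

Request:
apply_moves(deltas=[[[0.5,1.9,0],[0,0,0]],[[0,0,0],[0,0,0]]])

```text
time_s: 22.25
position: [0.6171, 0.111, 0.0239]
tool_rot: [0.784, 0.621, -0.002, 0.001]
force: [-3.3, -9.0, 3.3]
width: -0.0
```

The motion stopped at own x ≈ 36.5, where 36 was expected, and the force is rising. That means the stone is against the back. I'll press a little more, relieve it, then withdraw straight up.

Request:
apply_moves(deltas=[[[0.5,1.9,0],[0,0,0]],[[0.5,1.9,0],[0,0,0]],[[0,0,0],[0,0,0]]])

```text
time_s: 22.62
position: [0.6171, 0.1112, 0.0239]
tool_rot: [0.784, 0.62, -0.004, 0.002]
force: [-4.6, -14.3, 6.6]
width: 0.0002
```

Request:
apply_moves(deltas=[[[-1,-4,0],[0,0,0]],[[-1.3,-5.2,0],[0,0,0]],[[0,0,0],[0,0,0]],[[0,0,10],[0,0,0]],[[0,0,20],[0,0,0]],[[0,0,40],[0,0,0]],[[0,0,50],[0,0,0]],[[0,-20,40],[0,0,0]],[[0,-50,0],[0,0,0]],[[0,-60,0],[0,0,0]],[[0,-60,0],[0,0,0]],[[0,-60,0],[0,0,0]]])

```text
time_s: 24.12
position: [0.6179, -0.1407, 0.1858]
tool_rot: [0.782, 0.623, 0.001, 0.001]
force: [0.6, 0.2, -0.1]
width: 0.0002
```

Request:
apply_moves(deltas=[[[0,-60,0],[0,0,0]],[[0,-60,0],[0,0,0]],[[0,-40,0],[0,0,0]],[[0,0,0],[0,0,0]]])

```text
time_s: 24.62
position: [0.6164, -0.3053, 0.1862]
tool_rot: [0.785, 0.62, -0.0, 0.002]
force: [-1.3, 0.5, -0.2]
width: 0.0002
```

Run:
```python
from h import *
b=snap('side','s5');a=snap('top','t5'); s=ctrl.read_state(); print(s['time_s'],s['position'],s['force'])
c=np.zeros((600,800,3),np.uint8); c[:300,:480]=cv2.resize(a[140:215,160:280],(480,300),interpolation=cv2.INTER_CUBIC); c[300:,:]=cv2.resize(b[150:255,220:500],(800,300)); cv2.imwrite('pics/c5.png',c)
G=np.array([.6105,.075]);th=np.radians(76.6);u=np.array([np.cos(th),np.sin(th)])
for x,z in((47,.022),(47,.006),(0,.039)): print(x,(proj('top',[*(G+u*x/1000),z])-[160,140])*4,(proj('side',[*(G+u*x/1000),z])-[220,150])*[800/280,300/105]+[0,300])
```

```text
24.725 [ 0.61759538 -0.29929273  0.18501321] [ 0.56285598 -0.05432411 -0.56575544]
47 [280.09260997 161.20735579] [201.62045309 419.80641574]
47 [281.87922633 164.03286422] [201.17532818 435.00439372]
0 [338.88252374 174.36529855] [210.53792418 422.37455116]
```

View pics/c5.png

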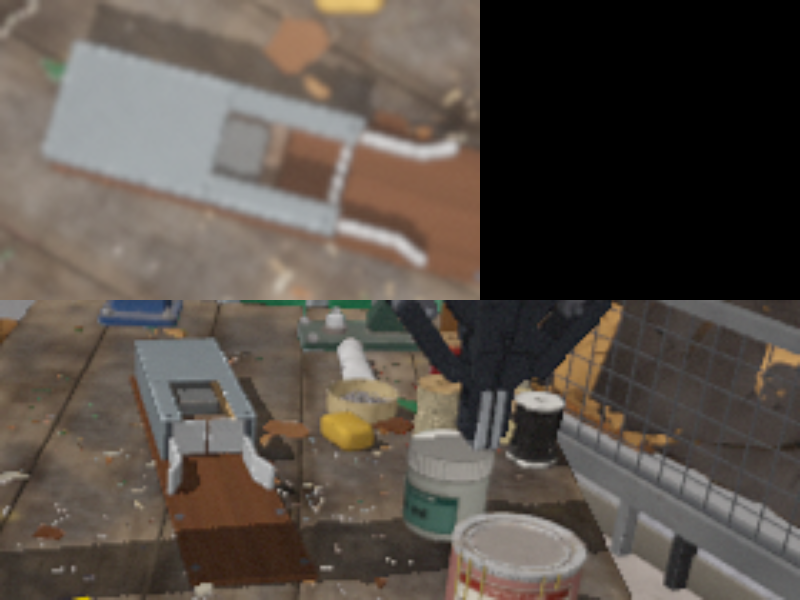

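Both flaps are shut at side crop (190–225,435), and the stone's rear end is at top crop (282,158), against (280,161) predicted for home. The tool is clear of everything, so I'm handing in.

```bash
python3 -c "
from station import ctrl
print(ctrl.job_done())"
```

```text
the job is handed in; nothing more can be done
None
```

The whetstone is in its dust box, fully home against the back, with both flaps shut behind it; I handed the job in at about 25 s of the 58 s.

- **How it went:** I laid the stone flat on the front board in line with the flaps and let go. I then gripped it again at its rear end, pushed it through the guides into the gate, and finished the push with closed fingers through the roof slot.
- **Last checks:** The push stopped with the finger centre at own x of about 36.5 mm (36 expected), and the force there rose to about 15 N. In the final pictures the stone's rear end is within a pixel or so of where it should be when home, and both flaps look shut. The tool is clear of everything.
- **Bystanders:** The jar and tin stand where they were. I did not touch the awl, but it was outside the last close-up, so I did not check it again there.
- **Disagreements:** The camera put the laid-down stone about 3 mm off the box's centre line, while the arm's own reading put it about 1 mm to the other side. I corrected by 2.5 mm, and the stone entered the guides without noticeable side force.

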